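# Centre a chocolate egg on the decorating turntable

## Robot

A 6-joint arm with a two-finger parallel gripper is mounted at the origin on a cart in front of the work surface, level with it; the furniture and walls round the work are solid. World frame = base frame: x ahead of the robot, y to its left, z up, the work surface at z = 0. Lengths are in m, angles in rad, forces in N, time in s.
With the tool pointing down it reaches from about 0.25 to 0.725 m from the base axis. Payload 4 kg.
Tool frame: the origin (TCP) lies between the finger pads; the fingertips stand 17 mm ahead of it and the grasp point (between the pads) lies 2 mm behind it; z points along the fingers, y is the direction in which the jaws open and shut (so a half turn about z gives the same grasp; the last joint's range is limited). The gripper opens to 85 mm and grips with 20 to 120 N. Pads are 22 mm wide; open, the fingers measure 114 mm over their backs; the gripper's body (76 mm by 85 mm) begins 54 mm behind the grasp point. The pads swing forward as they close: fully open they stand 13 mm farther back than shut.
Start: joints at [-1.29, 0.241, 0.005, 1.335, 0, 1.571], TCP at [0.139, -0.48, 0.248] pointing down, gripper open.
Joint ranges: [-2.72, 2.72], [-1.05, 1.87], [-1.09, 1.28], [-1.99, 2.15], [-1.42, 1.44], [-3.14, 3.14]. Speed limits (rad/s): [2.79, 2.79, 3.14, 3.14, 3.14, 3.14].

## Interface

Orientations are given as a unit quaternion [x, y, z, w].
In Python, from workcell import readout, viewer, order gives the robot as it stands. The module is installed in compiled form; this text tells all that it offers.
- The arm moves only by the shell command python3 -m crank 'ROWS'. ROWS is text: rows parted by semicolons, each of 7 numbers parted by spaces: the shift along the tool's x, y, z in m, then the turn, a rotation vector about the tool's x, y, z in rad, then the gripper's target within -1 to 1 (shut at 1, half-way at 0, fully open at -1). A call has 1 to 20 rows; each row shifts and turns the pose as measured when the row begins, along the tool's axes as they then stand; what a row does not reach is not made up. A row lasts 1/12 s, in which the tool goes at most 41.7 mm and 7.16 degrees, less where a joint would pass 70% of its speed; a pose out of reach is approached as far as the arm can. A call with a gripper value outside its range is refused whole. The fingers move at their own pace and stop on an object; the grip force is fixed at half the most. Time passes only in rows, so rows that do not move let the fingers close. It gives the time, the measured TCP pose, the force and the opening at its end, in the units of the state.
- readout.get_obs(): the state, without advancing time (a new reading comes with each control period).
- viewer.camera(name): name is "scene" or "side" or "wrist"; returns the picture (384x512x3 uint8, red, green, blue); there is no depth.
- viewer.calibration(name): a dict with "fx", "fy", "cx", "cy" (pixels), "eye" and "rotation" of the camera in the world. Camera axes: x right, y down, z forward; pixel columns grow to the right and rows downward; lengths in m; the calibration is good to about 2 mm. A picture is of the moment at which its call begins: read the wrist's pose just before it. calibration takes no time and is no camera call; for the wrist camera it gives the pose at the moment of the call.
- order.job_done(): hands the job in, once; it reports no verdict.
The state is a dict: "clock": time; "joint_pos": joint angles; "joint_vel": joint speeds; "tau": joint torques, N m; "eef_pos": TCP position; "tool_rot": TCP orientation; "ft_force": force on the tool from outside, world axes, zero at the start; "ft_torque": the same for the moment, N m; "grip_width": finger opening in m.
Only numpy, scipy, OpenCV 4.12 (cv2) and the standard library are available. Lean on these libraries where they do the work, as an engineer would, in place of code of your own. Each camera call takes 0.05 s, during which the arm holds its last target. There are 200 camera calls.

## Task

The hollow chocolate egg was set down off-centre on the decorating turntable. With light fingertip taps centre it on the plate, its foot inside the smallest ring, and turn the plate, which has finger ears to push, until the egg's white button faces squarely to the front edge of the worktop, ready for piping. The egg is thin and tippy: never pinch, lift, press hard or topple it, and leave everything else on the worktop where it is.

Things in the scene. Friction and masses are not known exactly. Their poses are not given: they have to be found in the camera images.
- turntable: the turntable's dark cast foot, 128 mm across, standing fixed on the worktop and narrowing to a 44 mm neck. Origin: centre of its underside, on the turning axis. Axes as the world's: -x points to the worktop's front edge.
- wheel_center (a point): centre of the turntable plate's top face, 80 mm above the worktop, on the turning axis; it does not turn. The plate is a pale metal disc 150 mm across and 10 mm thick (its underside 70 mm above the worktop, nothing below it but the neck and the 68 mm wide bearing head just under the plate, so a fingertip has free room beside an ear). Three thin dark guide rings round the centre, the smallest of 52 mm diameter.
- wheel (a joint): angle of the plate (rad), growing counter-clockwise seen from above; turns freely both ways over more than half a turn with a light drag of about 0.03 N m and stays where it is left.
- ear0 (a point): finger ear 0 of the plate: on its top face, 100 mm from the turning axis, 80 mm above the worktop. Each of the three equal ears, 120 degrees apart, is a flat tongue 22 mm wide, 8 mm thick (71 to 79 mm above the worktop) that juts radially out of the rim to 113 mm from the axis, with a round end and a dark rubber dot. It turns with the plate; push its side with a fingertip standing outside the rim.
- ear1 (a point): finger ear 1, like ear 0 and 120 degrees counter-clockwise from it.
- ear2 (a point): finger ear 2, like ear 0 and 240 degrees counter-clockwise from it.
- egg: the brown hollow chocolate egg, 62 mm tall, 50 g, round seen from above; widest (50 mm) 23 mm above its underside, on a round foot of 40 mm diameter. Origin: centre of the foot's underside, which stands on the plate (origin 80 mm above the worktop). Own z up; own -x points to the side that bears the white button. It is loose, slides on the plate under a push of some 0.3 N (friction about 0.6) and tips over if pushed much higher than its widest part; it turns with the plate.
- egg_button (a point): the white chocolate button on the egg, a disc of 17 mm diameter on the upper half of its front: 23.5 mm from the egg's axis along its own -x and 41 mm above its underside. A row of small white dots runs off to both sides of it. At the start it looks roughly to the robot's right.
- saucer: bystander: white saucer, 150 mm across, 19 mm high; origin at the centre of its underside.
- sweet_gold: bystander: gold foil sweet with twisted ends, 45 x 71 x 32 mm; origin at the centre of its underside.
- teaspoon: bystander: steel teaspoon, 132 mm long; origin at its middle.
- cup: bystander: white cup with a handle, 93 x 120 x 59 mm; origin at the centre of its underside.
- shaker: bystander: steel shaker with a black lid, 65 mm across, 103 mm tall; origin at the centre of its underside.
- bean_jar: fixed bystander to keep clear of: tall clear glass jar of coffee beans with a white lid, 170 mm across, 324 mm tall, left of and behind the turntable; origin at the centre of its underside.
- star_green: bystander: green foil star, 51 x 48 x 20 mm; origin at the centre of its underside.
- star_gold: bystander: gold foil star, 51 x 48 x 20 mm; origin at the centre of its underside.
Mind the look-alikes: they are no part of the job. Leave any pink or red look-alike of the egg alone.

How it is judged:
By the outcome, as a careful person would: the job done as asked, in the order asked, and still so for the second after the job is handed in, with the robot touching nothing.
It also fails if it takes over 70 s, if anything falls off the work surface, if the arm or the gripper's body presses on something with over 40 N, if the wrist force passes 120 N, or if a joint passes its speed limit or range.

## Working session

There is one attempt and no reset: what is moved stays moved. The work goes in short steps, Python scripts to look and compute and a shell command to move; the robot and the scene stay as the last step left them, time stands still between calls to the robot, and variables do not carry over. Pictures are saved under pics/ and viewed, about 8 in all and at most 12, crops included, and the job is handed in when it is done.

```bash
mkdir -p pics; python3 - <<'E'
from workcell import readout, viewer
import cv2,numpy as np
o=readout.get_obs(); print({k:np.round(v,3).tolist() for k,v in o.items()})
for n in ("scene","side"):
    c=viewer.calibration(n); print(n,{k:np.round(v,4).tolist() for k,v in c.items()})
    cv2.imwrite(f"pics/{n}0.png",viewer.camera(n)[:,:,::-1])
c=viewer.calibration("wrist"); print({k:np.round(v,4).tolist() for k,v in c.items()})
E
```

```text
{'clock': 0.0, 'joint_pos': [-1.29, 0.241, 0.004, 1.335, -0.0, 1.571], 'joint_vel': [0.0, 0.001, 0.001, -0.002, 0.001, 0.0], 'tau': [0.0, -37.232, 25.241, 0.017, -0.0, 0.0], 'eef_pos': [0.138, -0.48, 0.247], 'tool_rot': [0.99, 0.14, -0.0, -0.001], 'ft_force': [-0.162, 1.068, 0.184], 'ft_torque': [0.005, -0.018, 0.061], 'grip_width': 0.085}
scene {'fx': 368.1418, 'fy': 368.1418, 'cx': 254.6684, 'cy': 187.946, 'eye': [0.119, -0.6971, 1.0067], 'rotation': [0.8963, -0.2906, 0.1006, -0.3194]}
side {'fx': 355.0114, 'fy': 355.0114, 'cx': 256.0064, 'cy': 186.3068, 'eye': [0.2768, -0.9262, 0.6437], 'rotation': [0.8678, -0.1396, 0.0682, -0.472]}
{'fx': 296.2797, 'fy': 296.2797, 'cx': 253.2764, 'cy': 192.6809, 'eye': [0.2063, -0.461, 0.3727], 'rotation': [0.7911, -0.5954, -0.0848, 0.1111]}
```

View pics/scene0.png

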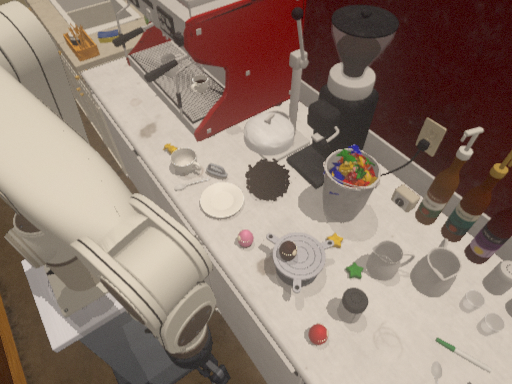

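View pics/side0.png

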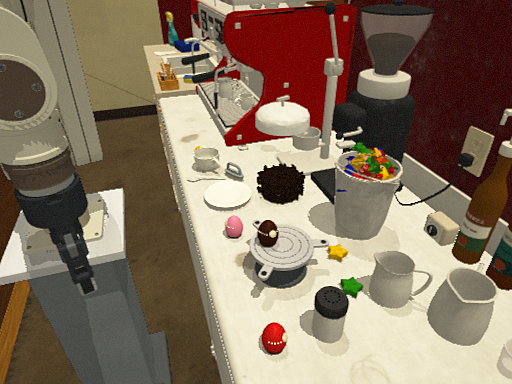

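Both views show the turntable at scene (299,257) and side (282,247). Egg candidates in scene/side pixels are the brown egg (288,249)/(268,233), the pink egg (246,238)/(235,227) and the red egg (318,333)/(274,338). I choose the brown one on the plate and will check it in a close crop.

```bash
cat > h.py <<'E'
from workcell import readout, viewer
import cv2,numpy as np
from scipy.spatial.transform import Rotation as R
def cal(n):
    c=viewer.calibration(n); r=np.array(c['rotation'])
    Rm=R.from_quat(r).as_matrix() if r.size==4 else r
    return c,Rm,np.array(c['eye'])
def ray(cm,px,z):
    c,Rm,e=cm; d=Rm@np.array([(px[0]-c['cx'])/c['fx'],(px[1]-c['cy'])/c['fy'],1]); return e+d*(z-e[2])/d[2]
def proj(cm,P):
    c,Rm,e=cm; q=(np.atleast_2d(P)-e)@Rm; return np.c_[q[:,0]/q[:,2]*c['fx']+c['cx'],q[:,1]/q[:,2]*c['fy']+c['cy']]
def ring(c,r,z,n=72):
    a=np.arange(n)*2*np.pi/n; return np.c_[c[0]+r*np.cos(a),c[1]+r*np.sin(a),0*a+z]
E
python3 - <<'E'
from h import *
S=cal('scene');D=cal('side')
print("scene ctr",ray(S,(299,257),.08),"side",ray(D,(282,247),.08))
a=cv2.imread('pics/scene0.png')[220:300,250:350];b=cv2.imread('pics/side0.png')[205:285,235:335]
cv2.imwrite('pics/crop.png',np.hstack([cv2.resize(x,(400,320),interpolation=cv2.INTER_CUBIC) for x in (a,b)]))
E
```

```text
scene ctr [ 0.51055675 -0.35955341  0.08      ] side [ 0.5134259  -0.36233745  0.08      ]
```

View pics/crop.png

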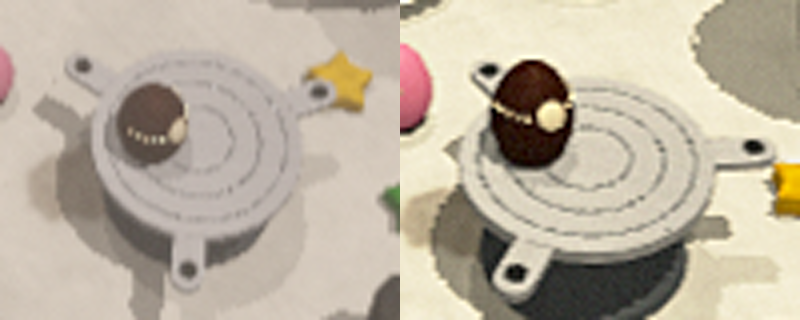

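The crops show the brown egg with its white button at scene crop (178,132) and side crop (551,116), standing near an ear. The three ear dots are clear in both views. Next I fit the plate and the egg.

```bash
cat >> h.py <<'E'
from scipy.optimize import least_squares
def fit_plate(obs): # list (cam, 3x2 dots in order)
    def f(p):
        o=[]
        for cm,d in obs:
            P=np.array([[p[0]+.1*np.cos(p[2]+k*2*np.pi/3),p[1]+.1*np.sin(p[2]+k*2*np.pi/3),.08] for k in range(3)])
            o.append((proj(cm,P)-d).ravel())
        return np.concatenate(o)
    best=min((least_squares(f,[.51,-.36,a]) for a in (-2,0,2)),key=lambda s:s.cost); return best
def eggpts(x,y):
    # foot r20 at z0, widest r25 at 23, top 62
    z=np.linspace(0,.062,32); r=np.where(z<.023,.025*np.sqrt(1-((z-.023)/.0383)**2),.025*np.sqrt(np.clip(1-((z-.023)/.039)**2,0,1)))
    return np.vstack([ring((x,y),b,a+.08,36) for a,b in zip(z,r)])
def eggmask(img,near,rad=40):
    h=cv2.cvtColor(img,cv2.COLOR_BGR2HSV); g=img.astype(int)
    m=((g[:,:,2]<110)&(g[:,:,2]-g[:,:,0]>8)).astype(np.uint8)
    yy,xx=np.mgrid[:m.shape[0],:m.shape[1]]; m[(xx-near[0])**2+(yy-near[1])**2>rad**2]=0
    n,l,s,c=cv2.connectedComponentsWithStats(m); k=1+np.argmax(s[1:,4]); return cv2.convexHull(np.argwhere(l==k)[:,::-1].astype(np.float32))
def box(h): 
    h=np.asarray(h,np.float32).reshape(-1,2); return np.r_[h.min(0),h.max(0)]
def cen(h):
    m=cv2.moments(np.asarray(h,np.float32).reshape(-1,1,2)); return np.array([m['m10'],m['m01']])/m['m00']
def fit_egg(obs): # (cam,hull)
    f=lambda p:np.concatenate([cen(cv2.convexHull(proj(cm,eggpts(*p)).astype(np.float32)))-cen(h) for cm,h in obs])
    return least_squares(f,[.51,-.36],diff_step=1e-3)
E
python3 - <<'E'
from h import *
S=cal('scene');D=cal('side')
ds=np.array([[270.75,236.25],[297,287.5],[329.75,242.75]])-.4; dd=np.array([[257,222.75],[264,273.25],[323.5,241.75]])-.4
for o in ([(S,ds)],[(D,dd)],[(S,ds),(D,dd)]):
    b=fit_plate(o); print(b.x,np.degrees(b.x[2]),b.fun.round(1))
hs=eggmask(cv2.imread('pics/scene0.png'),(288,250),14);hd=eggmask(cv2.imread('pics/side0.png'),(268,233),18)
print(box(hs),box(hd))
for o in ([(S,hs)],[(D,hd)],[(S,hs),(D,hd)]):
    e=fit_egg(o); print('egg',e.x,e.fun.round(1))
x,y=e.x
bs=np.array([[250+178/4,220+132/4]])-.4;bd=np.array([[235+151/4,205+116/4]])-.4
def g(a): P=[x-.0235*np.cos(a[0]),y-.0235*np.sin(a[0]),.121]; return np.r_[(proj(S,P)-bs).ravel(),(proj(D,P)-bd).ravel()]
r=least_squares(g,[1.5]);print('yaw',np.degrees(r.x),r.fun.round(1))
E
```

```text
[ 0.51578441 -0.35199687  1.86177824] 106.67203533575895 [-0.3 -0.1 -0.   0.2  0.3 -0.1]
[ 0.51514148 -0.35197579  1.86567587] 106.89535343463481 [-0.1 -0.4 -0.2  0.4  0.3 -0.3]
[ 0.51539511 -0.3519716   1.86389213] 106.79315264642645 [-0.4 -0.  -0.1  0.2  0.1 -0.1  0.1 -0.4 -0.1  0.4  0.4 -0.2]
[279. 241. 295. 261.] [257. 220. 277. 246.]
egg [ 0.48642135 -0.33403522] [ 0. -0.]
egg [ 0.48683634 -0.33441906] [-0. -0.]
egg [ 0.48668846 -0.33420911] [ 0.1 -0.  -0.1 -0. ]
yaw [101.54601948] [0.3 0.2 0.1 0.4]h.py:25: RuntimeWarning: invalid value encountered in sqrt
  z=np.linspace(0,.062,32); r=np.where(z<.023,.025*np.sqrt(1-((z-.023)/.0383)**2),.025*np.sqrt(np.clip(1-((z-.023)/.039)**2,0,1)))
```

```bash
python3 - <<'E'
from h import *
S=cal('scene');D=cal('side')
for n,s,d,z in [('pink',(246,238),(235,227),.031),('red',(318,333),(274,338),.031),('shaker top',(354,299),(331,297),.103),('goldstar',(335,241),(338,252),.02),('greenstar',(355,271),(351,287),.02),('jar rim',(351,172),(368,163),.3),('saucer',(222,200),(228,193),.019)]:
    print(n,ray(S,s,z)[:2].round(3),ray(D,d,z)[:2].round(3))
c=np.array([.4867,-.3342]);d=np.array([.0287,-.0178]);d/=np.hypot(*d);print('start60',c-d*.06, 'end',np.array([.5154,-.352])-d*.036, np.degrees(np.arctan2(d[1],d[0])))
E
```

```text
pink [ 0.442 -0.196] [ 0.443 -0.2  ]
red [ 0.429 -0.539] [ 0.427 -0.544]
shaker top [ 0.537 -0.541] [ 0.541 -0.542]
goldstar [ 0.662 -0.361] [ 0.664 -0.364]
greenstar [ 0.638 -0.468] [ 0.637 -0.473]
jar rim [ 0.683 -0.331] [ 0.668 -0.414]
saucer [ 0.465 -0.02 ] [ 0.468 -0.017]
start60 [ 0.43571061 -0.30257592] end [ 0.48480637 -0.33302555] -31.807564290835238
```

```bash
python3 -m crank '.0335 -.0088 0 0 0 0 1;.0335 -.0088 0 0 0 0 1;.0335 -.0088 0 0 0 0 1;.0335 -.0088 0 0 0 0 1;.0335 -.0088 0 0 0 0 1;.0335 -.0088 0 0 0 0 1;.0335 -.0088 0 0 0 0 1;.0335 -.0088 0 0 0 0 1;.0335 -.0088 0 0 0 0 1;.0335 -.0088 0 0 0 0 1'; python3 -m crank '0 0 0 0 0 -.12 1;0 0 0 0 0 -.12 1;0 0 0 0 0 -.12 1;0 0 0 0 0 -.12 1;0 0 0 0 0 -.12 1;0 0 0 0 0 -.12 1;0 0 0 0 0 -.12 1;0 0 0 0 0 -.12 1;0 0 0 0 0 -.12 1;0 0 0 0 0 -.12 1;0 0 0 0 0 -.12 1;0 0 0 0 0 -.12 1;0 0 0 0 0 -.12 1;0 0 0 0 0 -.12 1;0 0 0 0 0 -.12 1;0 0 0 0 0 -.12 1;0 0 0 0 0 -.12 1;0 0 0 0 0 -.12 1;0 0 0 0 0 -.12 1'
cat > st.py <<'E'
from h import *
import sys
o=readout.get_obs();M=R.from_quat(o['tool_rot']).as_matrix();p=np.array(o['eef_pos'])
print('t',round(o['clock'],2),'p',p.round(4),'xyaw',np.degrees(np.arctan2(M[1,0],M[0,0])).round(2),'z',M[:,2].round(3),'F',np.round(o['ft_force'],2),'w',round(float(o['grip_width']),4),'j',np.round(o['joint_pos'],2))
if len(sys.argv)>1:
    t=np.array([float(a) for a in sys.argv[1:4]]); print('tool shift',(M.T@(t-p)).round(4))
E
python3 st.py .4357 -.3026 .25
```

```text
clock: 0.93
eef_pos: [0.4413, -0.299, 0.2419]
tool_rot: [0.991, 0.131, -0.004, -0.004]
ft_force: [0.0, -0.1, 0.0]
grip_width: -0.0002
clock: 2.52
eef_pos: [0.4443, -0.2881, 0.2287]
tool_rot: [0.248, 0.968, 0.008, -0.017]
ft_force: [-0.1, 0.2, 0.3]
grip_width: -0.0
t 2.52 p [ 0.4443 -0.2881  0.2287] xyaw 151.24 z [-0.029  0.023 -0.999] F [-0.08  0.18  0.34] w -0.0 j [-0.58  0.34  0.08  1.35  0.   -0.08]
tool shift [ 0.0014 -0.0167 -0.0214]
```

```bash
cat >> st.py <<'E'
if len(sys.argv)>4:
    a=np.radians(float(sys.argv[4])); T=np.array([[np.cos(a),np.sin(a),0],[np.sin(a),-np.cos(a),0],[0,0,-1]])
    print('tool rotvec',R.from_matrix(M.T@T).as_rotvec().round(4))
E
python3 st.py .4357 -.3026 .13 148.2
```

```text
t 2.52 p [ 0.4443 -0.2881  0.2287] xyaw 151.24 z [-0.029  0.023 -0.999] F [-0.08  0.18  0.34] w -0.0 j [-0.58  0.34  0.08  1.35  0.   -0.08]
tool shift [-0.003  -0.0175  0.0985]
tool rotvec [ 0.0055 -0.0364  0.0529]
```

```bash
python3 -m crank '0 -.0175 0 .006 -.036 .053 1;0 0 0 0 0 0 1;.004 0 .025 0 0 0 1;0 0 .025 0 0 0 1;0 0 .025 0 0 0 1;0 0 .024 0 0 0 1;0 0 0 0 0 0 1'; python3 st.py .4357 -.3026 .107 148.2;python3 - <<'E'
from h import *
a=viewer.camera('side')[:,:,::-1];b=viewer.camera('wrist')[:,:,::-1]
cv2.imwrite('pics/b.png',np.hstack([cv2.resize(a[170:290,200:350],(480,384),interpolation=cv2.INTER_CUBIC),cv2.resize(b,(310,384))]))
E
```

```text
clock: 3.1
eef_pos: [0.4327, -0.3007, 0.1257]
tool_rot: [0.272, 0.962, 0.001, 0.0]
ft_force: [0.1, 0.5, -0.3]
grip_width: -0.0
t 3.1 p [ 0.4327 -0.3007  0.1257] xyaw 148.44 z [ 0.001  0.001 -1.   ] F [ 0.08  0.47 -0.29] w -0.0 j [-0.61  0.38 -0.14  1.06  0.   -0.06]
tool shift [-0.0035 -0.0001  0.0187]
tool rotvec [ 0.0012 -0.      0.0042]
```

View pics/b.png

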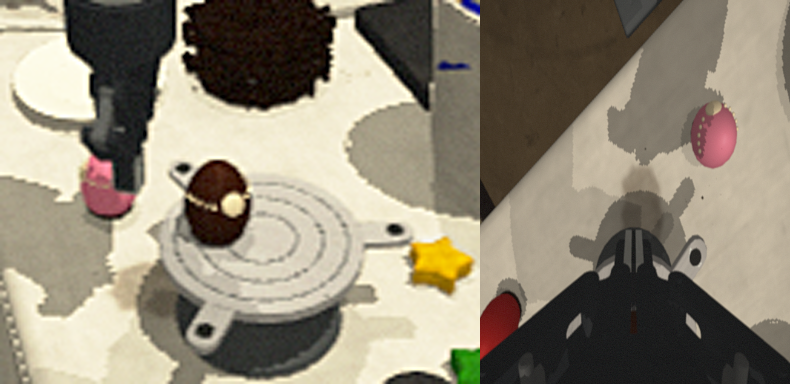

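The fingertip stands behind the egg (side crop (128,190) against the egg at (217,203)), clear of the ear and of the pink egg. I descend and tap.

```bash
python3 -m crank '0 0 .0187 0 0 .004 1;-.008 0 0 0 0 0 1;-.008 0 0 0 0 0 1;-.004 0 0 0 0 0 1;-.003 0 0 0 0 0 1;-.003 0 0 0 0 0 1;-.003 0 0 0 0 0 1;-.003 0 0 0 0 0 1;-.003 0 0 0 0 0 1;-.003 0 0 0 0 0 1;-.003 0 0 0 0 0 1;-.003 0 0 0 0 0 1;-.003 0 0 0 0 0 1;0 0 0 0 0 0 1'; python3 st.py .4848 -.333 .107 148.2;python3 - <<'E'
from h import *
a=viewer.camera('side')[:,:,::-1];b=viewer.camera('scene')[:,:,::-1]
cv2.imwrite('pics/c1.png',a);cv2.imwrite('pics/c2.png',b)
cv2.imwrite('pics/c.png',np.hstack([cv2.resize(b[220:300,250:350],(400,320),interpolation=cv2.INTER_CUBIC),cv2.resize(a[205:285,235:335],(400,320),interpolation=cv2.INTER_CUBIC)]))
E
```

```text
clock: 4.37
eef_pos: [0.4844, -0.3323, 0.123]
tool_rot: [0.273, 0.962, -0.003, 0.011]
ft_force: [-0.2, -1.1, 0.3]
grip_width: 0.0001
t 4.37 p [ 0.4844 -0.3323  0.123 ] xyaw 148.27 z [ 0.019 -0.011 -1.   ] F [-0.19 -1.11  0.27] w 0.0001 j [-0.6   0.47  0.01  1.08  0.   -0.05]
tool shift [-0.0003 -0.0004  0.016 ]
tool rotvec [0.0006 0.0225 0.0012]
```

View pics/c.png

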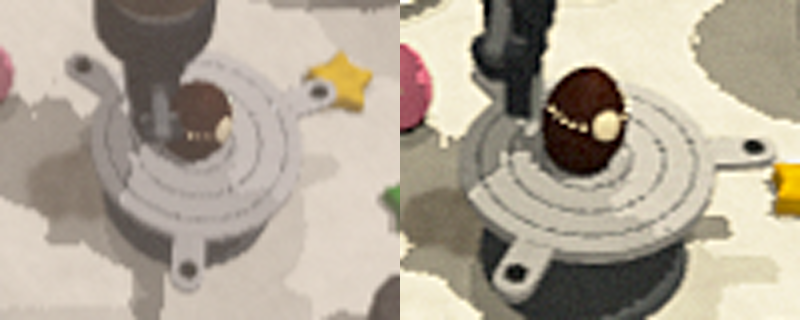

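The egg still stands upright and is now near the rings' centre, at scene crop (203,122) and side crop (585,120). I fit its position, which should be reliable from the side view where nothing hides it.

```bash
cat > fit.py <<'E'
from h import *
import sys
def run(fs,fd,bs,bd,es,ed,useS=1):
    S=cal('scene');D=cal('side'); o=[]
    hd=eggmask(cv2.imread(fd),ed,15); o=[(D,hd)]
    hs=eggmask(cv2.imread(fs),es,12); print('box',box(hs),box(hd))
    if useS:o.append((S,hs)); print('scene only',fit_egg(o[1:]).x.round(4),'side only',fit_egg(o[:1]).x.round(4))
    x,y=fit_egg(o).x; print('egg',round(x,4),round(y,4),'off mm',((np.array([x,y])-[.5154,-.352])*1000).round(1))
    g=lambda a:np.concatenate([(proj(c,[x-.0235*np.cos(a[0]),y-.0235*np.sin(a[0]),.121])-b).ravel() for c,b in ((S,bs),(D,bd)) if b is not None])
    r=min((least_squares(g,[s]) for s in (-2,0,2)),key=lambda q:q.cost);print('yaw',np.degrees(r.x),r.fun.round(1))
E
python3 - <<'E' 2>/dev/null
from fit import *
run('pics/c2.png','pics/c1.png',np.array([250+222/4,220+129/4])-.4,np.array([235+207/4,205+125/4])-.4,(301,250.5),(281,235),0)
E
```

```text
box [291. 241. 307. 259.] [267. 222. 291. 248.]
egg 0.5119 -0.3497 off mm [-3.5  2.3]
yaw [104.73742794] [ 0.4 -0.2 -0.3 -0.1]
```

```bash
python3 -m crank '.006 0 0 0 0 0 1;.015 0 0 0 0 0 1;.03 0 -.01 0 .022 0 1;.035 0 -.03 0 0 0 1;.035 0 -.03 0 0 0 1;0 0 0 0 0 0 1'; python3 st.py;python3 - <<'E' 2>/dev/null
from fit import *
a=viewer.camera('side')[:,:,::-1];b=viewer.camera('scene')[:,:,::-1]
cv2.imwrite('pics/d1.png',a);cv2.imwrite('pics/d2.png',b)
cv2.imwrite('pics/d.png',np.hstack([cv2.resize(b[220:300,250:350],(400,320),interpolation=cv2.INTER_CUBIC),cv2.resize(a[205:285,235:335],(400,320),interpolation=cv2.INTER_CUBIC)]))
run('pics/d2.png','pics/d1.png',np.array([250+222/4,220+129/4])-.4,np.array([235+207/4,205+125/4])-.4,(301,250.5),(281,235),1)
E
```

```text
clock: 4.97
eef_pos: [0.3802, -0.2677, 0.1852]
tool_rot: [0.273, 0.962, 0.002, -0.004]
ft_force: [-0.2, -0.5, -1.1]
grip_width: 0.0002
t 4.97 p [ 0.3802 -0.2677  0.1852] xyaw 148.28 z [-0.006  0.005 -1.   ] F [-0.17 -0.52 -1.12] w 0.0002 j [-0.61  0.22 -0.19  1.17  0.   -0.06]
box [290. 241. 305. 260.] [269. 222. 289. 249.]
scene only [ 0.5105 -0.349 ] side only [ 0.5102 -0.3497]
egg 0.5104 -0.3493 off mm [-5.   2.7]
yaw [108.38881366] [ 0.1 -0.4 -0.5 -0.3]
```

View pics/d.png

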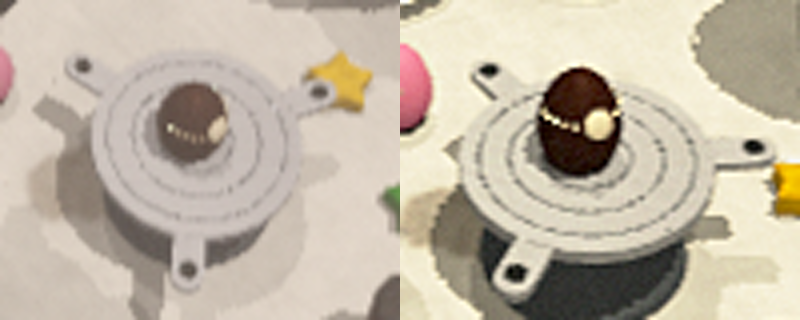

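The button is now at scene crop (217,129) and side crop (600,124). The egg settled about 5.7 mm short, probably after tilting slightly under the push, so the next tap goes lower and slower.

```bash
python3 st.py .4538 -.3187 .102 151.6
```

```text
t 5.07 p [ 0.3829 -0.2694  0.1825] xyaw 148.29 z [-0.005  0.004 -1.   ] F [ 1.32 -0.33 -0.31] w -0.0003 j [-0.61  0.22 -0.19  1.16  0.   -0.06]
tool shift [-0.0867 -0.0047  0.08  ]
tool rotvec [ 0.0011 -0.0065 -0.0577]
```

```bash
python3 -m crank '-.03 -.0047 .02 0 -.006 0 1;-.03 0 .02 0 0 -.057 1;-.02 0 .02 0 0 0 1;0 0 .01 0 0 0 1;0 0 .005 0 0 0 1;0 0 0 0 0 0 1;0 0 0 0 0 0 1'; python3 st.py .4538 -.3187 .102 151.6
```

```text
clock: 5.65
eef_pos: [0.4549, -0.3182, 0.0991]
tool_rot: [0.244, 0.97, 0.0, 0.001]
ft_force: [0.3, 0.7, 0.0]
grip_width: -0.0003
t 5.65 p [ 0.4549 -0.3182  0.0991] xyaw 151.72 z [ 0.002 -0.    -1.   ] F [0.3  0.66 0.02] w -0.0003 j [-0.61  0.45 -0.09  1.02  0.   -0.12]
tool shift [ 0.0007 -0.001  -0.0029]
tool rotvec [0.0008 0.0024 0.0022]
```

```bash
python3 -m crank '-.006 -.001 -.006 0 0 0 1;-.006 0 0 0 0 0 1;-.003 0 0 0 0 0 1;-.003 0 0 0 0 0 1;-.002 0 0 0 0 0 1;-.002 0 0 0 0 0 1;-.002 0 0 0 0 0 1;-.002 0 0 0 0 0 1;-.002 0 0 0 0 0 1;0 0 0 0 0 0 1;0 0 0 0 0 0 1'; python3 st.py .4837 -.3349 .104 151.6
```

```text
clock: 6.57
eef_pos: [0.4826, -0.3345, 0.1101]
tool_rot: [0.244, 0.97, -0.001, 0.004]
ft_force: [-0.4, -0.4, -0.1]
grip_width: 0.0
t 6.57 p [ 0.4826 -0.3345  0.1101] xyaw 151.72 z [ 0.008 -0.004 -1.   ] F [-0.44 -0.42 -0.12] w 0.0 j [-0.61  0.5   0.01  1.07  0.   -0.11]
tool shift [-0.0011  0.0002  0.0061]
tool rotvec [0.     0.0087 0.0021]
```

```bash
python3 -m crank '.008 0 .003 0 .008 0 1;.008 0 .003 0 0 0 1;.008 0 .002 0 0 0 1;0 0 0 0 0 0 1;0 0 0 0 0 0 1'; cat >> fit.py <<'E'
def snap(k):
    a=viewer.camera('side')[:,:,::-1];b=viewer.camera('scene')[:,:,::-1]
    cv2.imwrite(f'pics/{k}1.png',a);cv2.imwrite(f'pics/{k}2.png',b)
    cv2.imwrite(f'pics/{k}.png',np.hstack([cv2.resize(b[220:300,250:350],(400,320),interpolation=cv2.INTER_CUBIC),cv2.resize(a[205:285,235:335],(400,320),interpolation=cv2.INTER_CUBIC)]))
def px(i,x,y): return np.array([250+x/4,220+y/4])-.4 if i==0 else np.array([235+(x-400)/4,205+y/4])-.4
E
python3 st.py .4837 -.3349 .104 151.6; python3 - <<'E' 2>/dev/null
from fit import *
snap('e')
run('pics/e2.png','pics/e1.png',px(0,217,129),px(1,600,124),(301,250.5),(281,235),1)
E
```

```text
clock: 6.98
eef_pos: [0.4588, -0.3216, 0.1005]
tool_rot: [0.244, 0.97, 0.0, -0.001]
ft_force: [0.4, -0.1, -1.4]
grip_width: 0.0002
t 6.98 p [ 0.4588 -0.3216  0.1005] xyaw 151.71 z [-0.002  0.002 -1.   ] F [ 0.44 -0.05 -1.38] w 0.0002 j [-0.61  0.46 -0.07  1.04 -0.   -0.12]
tool shift [-0.0283  0.0001 -0.0036]
tool rotvec [ 0.0002 -0.0029  0.002 ]
box [290. 241. 306. 260.] [269. 222. 290. 249.]
scene only [ 0.5117 -0.3501] side only [ 0.5116 -0.3511]
egg 0.5117 -0.3506 off mm [-3.7  1.4]
yaw [96.47457995] [1.  0.9 0.2 0.9]
```

```bash
python3 -m crank '-.006 0 -.002 0 0 0 1;-.006 0 0 0 0 0 1;-.003 0 0 0 0 0 1;-.003 0 0 0 0 0 1;-.002 0 .001 0 0 0 1;-.0015 0 .001 0 0 0 1;-.0015 0 .001 0 0 0 1;-.0015 0 .001 0 0 0 1;-.0015 0 .001 0 0 0 1;-.001 0 .001 0 0 0 1;-.0005 0 0 0 0 0 1;0 0 0 0 0 0 1'; python3 st.py .4864 -.3363 .104 151.6
```

```text
clock: 8.08
eef_pos: [0.4872, -0.3369, 0.0971]
tool_rot: [0.244, 0.97, 0.0, -0.001]
ft_force: [0.5, 0.4, -1.0]
grip_width: -0.0003
t 8.08 p [ 0.4872 -0.3369  0.0971] xyaw 151.74 z [-0.001  0.001 -1.   ] F [ 0.46  0.44 -1.  ] w -0.0003 j [-0.6   0.52  0.02  1.07 -0.   -0.11]
tool shift [ 0.001   0.0001 -0.0069]
tool rotvec [-0.0001 -0.0016  0.0024]
```

```bash
python3 -m crank '.006 0 -.002 0 0 0 1;.02 0 -.006 0 0 0 1;.035 0 -.01 0 0 0 1;.03 0 -.03 0 0 0 1;0 0 0 0 0 0 1';python3 st.py; python3 - <<'E' 2>/dev/null
from fit import *
snap('f')
run('pics/f2.png','pics/f1.png',px(0,217,129),px(1,600,124),(303,250.5),(282,235),1)
E
```

```text
clock: 8.5
eef_pos: [0.4033, -0.2914, 0.144]
tool_rot: [0.244, 0.97, 0.001, -0.002]
ft_force: [-0.9, -0.6, -0.1]
grip_width: 0.0003
t 8.5 p [ 0.4033 -0.2914  0.144 ] xyaw 151.77 z [-0.004  0.002 -1.   ] F [-0.95 -0.58 -0.07] w 0.0003 j [-0.63  0.31 -0.18  1.08 -0.   -0.13]
box [292. 241. 308. 259.] [272. 222. 293. 249.]
scene only [ 0.5163 -0.3528] side only [ 0.5166 -0.3537]
egg 0.5165 -0.3532 off mm [ 1.1 -1.2]
yaw [-278.8536689] [ 1.2  1.9 -0.   1.8]
```

View pics/f.png

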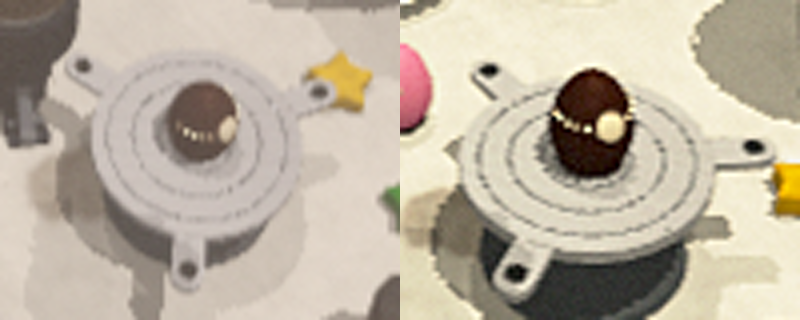

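```bash
python3 - <<'E' 2>/dev/null
from fit import *
run('pics/f2.png','pics/f1.png',px(0,227,129),px(1,609,127),(303,250.5),(282,235),1)
E
python3 st.py .4771 -.4422 .144 157
```

```text
box [292. 241. 308. 259.] [272. 222. 293. 249.]
scene only [ 0.5163 -0.3528] side only [ 0.5166 -0.3537]
egg 0.5165 -0.3532 off mm [ 1.1 -1.2]
yaw [95.84434411] [0.4 0.7 0.3 0.5]
t 8.6 p [ 0.4051 -0.2923  0.1408] xyaw 151.79 z [-0.004  0.003 -1.   ] F [ 0.35 -1.21  1.03] w 0.0002 j [-0.63  0.32 -0.18  1.08 -0.   -0.13]
tool shift [-0.1342 -0.0981 -0.0039]
tool rotvec [ 0.0009 -0.0052 -0.091 ]
```

```bash
python3 -m crank '0 0 -.03 0 0 0 1;0 -.025 -.005 0 0 0 1;-.015 -.025 0 0 0 0 1;-.025 -.025 0 0 0 0 1;-.03 -.023 0 0 0 0 1;-.03 0 0 0 -.005 0 1;-.03 0 0 0 0 -.09 1;0 0 0 0 0 0 1;0 0 0 0 0 0 1'; python3 st.py .4771 -.4422 .077 157
```

```text
clock: 9.35
eef_pos: [0.4785, -0.4485, 0.1668]
tool_rot: [0.197, 0.98, 0.001, -0.001]
ft_force: [-0.1, 0.4, -0.3]
grip_width: 0.0
t 9.35 p [ 0.4785 -0.4485  0.1668] xyaw 157.24 z [-0.002  0.003 -1.   ] F [-0.11  0.42 -0.26] w 0.0 j [-0.75  0.6   0.33  1.31  0.   -0.36]
tool shift [0.0035 0.0051 0.0899]
tool rotvec [ 0.0016 -0.0031  0.0041]
```

```bash
python3 -m crank '0 .005 0 0 0 0 1;0 0 .025 0 0 0 1;0 0 .025 0 0 0 1;0 0 .02 0 0 0 1;0 0 .01 0 0 0 1;0 0 .005 0 0 0 1;0 0 0 0 0 0 1;0 0 0 0 0 0 1'; python3 st.py .4771 -.4422 .077 157
```

```text
clock: 10.02
eef_pos: [0.4789, -0.4384, 0.0785]
tool_rot: [0.198, 0.98, 0.002, -0.002]
ft_force: [0.5, 0.3, 0.3]
grip_width: -0.0001
t 10.02 p [ 0.4789 -0.4384  0.0785] xyaw 157.17 z [-0.004  0.005 -1.   ] F [0.52 0.32 0.35] w -0.0001 j [-0.74  0.65  0.19  1.11  0.   -0.34]
tool shift [ 0.0002 -0.0042  0.0015]
tool rotvec [ 0.0031 -0.0052  0.003 ]
```

```bash
cat >> st.py <<'E'
q=p[:2]-[.5154,-.352]; f=np.degrees(np.arctan2(q[1],q[0]))%360; print('radius',np.hypot(*q).round(4),'phi',f.round(1),'xyaw-(phi-90)',((np.degrees(np.arctan2(M[1,0],M[0,0]))-f+90+180)%360-180).round(1))
E
python3 -m crank '0 -.004 0 0 0 0 1;.003 0 0 0 0 .06 1;.005 0 0 0 0 .06 1;.005 0 0 0 0 .06 1;.005 0 0 0 0 .06 1;.005 0 0 0 0 .06 1;.005 0 0 0 0 .06 1;.005 0 0 0 0 .06 1;.005 0 0 0 0 .06 1;0 0 0 0 0 0 1'; python3 st.py
```

```text
clock: 10.85
eef_pos: [0.4518, -0.429, 0.0948]
tool_rot: [0.437, 0.899, -0.004, 0.011]
ft_force: [-1.2, 0.5, 0.3]
grip_width: 0.0001
t 10.85 p [ 0.4518 -0.429   0.0948] xyaw 128.17 z [ 0.017 -0.017 -1.   ] F [-1.21  0.51  0.25] w 0.0001 j [-0.76  0.56  0.08  1.06 -0.    0.15]
radius 0.0999 phi 230.5 xyaw-(phi-90) -12.3
```

```bash
python3 - <<'E' 2>/dev/null
from fit import *
snap('g')
E
```

```text
(no output)
```

View pics/g.png

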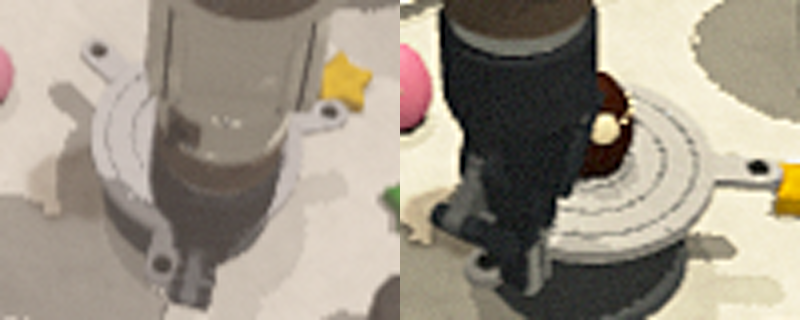

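The view shows the finger beside the ear (scene crop (161,264)) and the plate already turned about 10°. The egg stands upright. I lower the finger again and carry on.

```bash
python3 -m crank '-.004 0 .003 0 .02 0 1;0 0 .015 0 0 0 1;0 0 0 0 0 0 1;.005 0 .002 0 0 .04 1;.005 0 .002 0 0 .05 1;.005 0 .002 0 0 .05 1;.005 0 .002 0 0 .05 1;.005 0 .002 0 0 .05 1;.005 0 .002 0 0 .05 1;.005 0 .002 0 0 .05 1;.005 0 .002 0 0 .05 1;0 0 0 0 0 0 1'; python3 st.py
```

```text
clock: 11.95
eef_pos: [0.4412, -0.4049, 0.0693]
tool_rot: [0.605, 0.796, -0.001, 0.011]
ft_force: [-0.2, -0.2, 1.2]
grip_width: 0.0001
t 11.95 p [ 0.4412 -0.4049  0.0693] xyaw 105.58 z [ 0.017 -0.015 -1.   ] F [-0.18 -0.24  1.19] w 0.0001 j [-0.74  0.55 -0.02  0.98  0.    0.56]
radius 0.0911 phi 215.5 xyaw-(phi-90) -19.9
```

```bash
python3 -m crank '-.003 -.005 -.003 0 .01 0 1;0 -.004 -.003 .01 0 0 1;.005 -.002 0 0 0 .02 1;.005 -.002 0 0 0 .02 1;.005 -.002 .001 0 0 .02 1;.005 -.0015 .001 0 0 .03 1;.005 -.0015 .001 0 0 .03 1;.005 -.0015 .001 0 0 .03 1;.005 -.001 .001 0 0 .03 1;.005 -.001 .001 0 0 .03 1;0 0 0 0 0 0 1'; python3 st.py
```

```text
clock: 12.87
eef_pos: [0.4113, -0.3731, 0.0721]
tool_rot: [0.69, 0.724, -0.001, 0.006]
ft_force: [-0.4, -0.3, -0.2]
grip_width: 0.0001
t 12.87 p [ 0.4113 -0.3731  0.0721] xyaw 92.77 z [ 0.007 -0.011 -1.   ] F [-0.43 -0.35 -0.25] w 0.0001 j [-0.73  0.48 -0.14  0.94 -0.    0.79]
radius 0.1062 phi 191.5 xyaw-(phi-90) -8.7
```

```bash
python3 -m crank '.005 .002 .001 0 0 .04 1;.005 .002 .001 0 0 .04 1;.005 .002 .001 0 0 .04 1;.005 .001 .001 0 0 .04 1;.005 .000 .001 0 0 .04 1;.005 0 .001 0 0 .04 1;.005 0 .001 0 0 .04 1;.005 0 .001 0 0 .04 1;0 0 0 0 0 0 1'; python3 st.py
```

```text
clock: 13.62
eef_pos: [0.4202, -0.332, 0.0639]
tool_rot: [0.801, 0.599, -0.002, 0.007]
ft_force: [-0.2, 0.2, -0.4]
grip_width: -0.0002
t 13.62 p [ 0.4202 -0.332   0.0639] xyaw 73.61 z [ 0.006 -0.014 -1.   ] F [-0.15  0.15 -0.4 ] w -0.0002 j [-0.66  0.45 -0.2   0.9  -0.01  1.19]
radius 0.0973 phi 168.1 xyaw-(phi-90) -4.5
```

```bash
python3 -m crank '.005 0 -.002 0 0 .04 1;.005 0 -.002 0 0 .04 1;.005 0 0 0 0 .05 1;.005 0 0 0 0 .05 1;.004 0 0 0 0 .05 1;0 0 0 0 0 0 1;0 0 0 0 0 0 1'; python3 st.py; python3 - <<'E' 2>/dev/null
from fit import *
snap('i')
E
```

```text
clock: 14.2
eef_pos: [0.4274, -0.31, 0.068]
tool_rot: [0.865, 0.502, -0.002, 0.008]
ft_force: [-0.4, 0.1, -0.3]
grip_width: -0.0001
t 14.2 p [ 0.4274 -0.31    0.068 ] xyaw 60.32 z [ 0.004 -0.015 -1.   ] F [-0.45  0.09 -0.32] w -0.0001 j [-0.62  0.44 -0.22  0.9  -0.01  1.47]
radius 0.0975 phi 154.5 xyaw-(phi-90) -4.2
```

View pics/i.png

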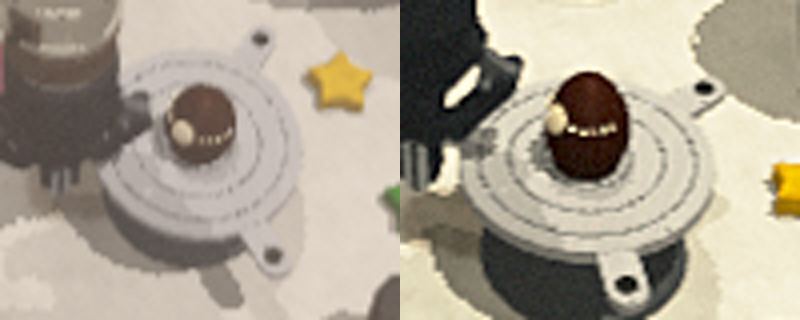

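The plate has turned well. The button is at scene crop (181,131) and side crop (556,119), facing front-right. The ear dots are at scene crop (260,39) and (273,256), and side crop (705,88) and (627,284).

```bash
python3 - <<'E' 2>/dev/null
from fit import *
for i,n,z in ((0,'scene',.08),(1,'side',.08)):
    c=cal(n)
    for p in (((260,39),(273,256)),((705,88),(627,284)))[i]:
        q=ray(c,px(i,*p),z)[:2]-[.5154,-.352]; print(n,np.hypot(*q).round(4),np.degrees(np.arctan2(q[1],q[0])).round(1))
run('pics/i2.png','pics/i1.png',px(0,181,131),px(1,556,119),(301.5,250.5),(283,236),1)
E
```

```text
scene 0.0987 21.2
scene 0.0994 -99.0
side 0.0987 20.8
side 0.099 -98.8
box [293. 242. 308. 253.] [270. 223. 291. 250.]
scene only [ 0.5237 -0.3484] side only [ 0.5131 -0.3549]
egg 0.5176 -0.351 off mm [2.2 1. ]
yaw [15.0451961] [ 0.5 -0.3  0.3 -0.7]
```

```bash
python3 -m crank '.005 0 0 0 0 .04 1;.005 0 0 0 0 .04 1;.004 0 0 0 0 .04 1;0 0 0 0 0 0 1;0 0 0 0 0 0 1';python3 st.py; python3 -m crank '-.01 0 0 0 0 0 1;-.01 -.02 0 0 0 0 1;-.01 -.03 0 0 0 0 1;0 -.03 0 0 0 0 1;0 -.01 -.03 0 0 0 1;0 0 -.03 0 0 0 1;0 0 0 0 0 0 1'; python3 st.py; python3 - <<'E' 2>/dev/null
from fit import *
snap('j')
E
```

```text
clock: 14.72
eef_pos: [0.4339, -0.2998, 0.0678]
tool_rot: [0.894, 0.449, -0.002, 0.008]
ft_force: [-0.5, 0.2, -0.3]
grip_width: -0.0003
t 14.72 p [ 0.4339 -0.2998  0.0678] xyaw 53.3 z [ 0.003 -0.016 -1.   ] F [-0.53  0.17 -0.27] w -0.0003 j [-0.6   0.43 -0.22  0.9  -0.01  1.61]
radius 0.0968 phi 147.3 xyaw-(phi-90) -4.0
clock: 15.3
eef_pos: [0.3327, -0.2696, 0.1244]
tool_rot: [0.893, 0.451, -0.006, 0.004]
ft_force: [0.4, -0.1, 0.9]
grip_width: 0.0
t 15.3 p [ 0.3327 -0.2696  0.1244] xyaw 53.59 z [-0.006 -0.012 -1.   ] F [ 0.39 -0.14  0.92] w 0.0 j [-0.67  0.2  -0.39  0.98 -0.01  1.53]
radius 0.2005 phi 155.7 xyaw-(phi-90) -12.1
```

View pics/j.png

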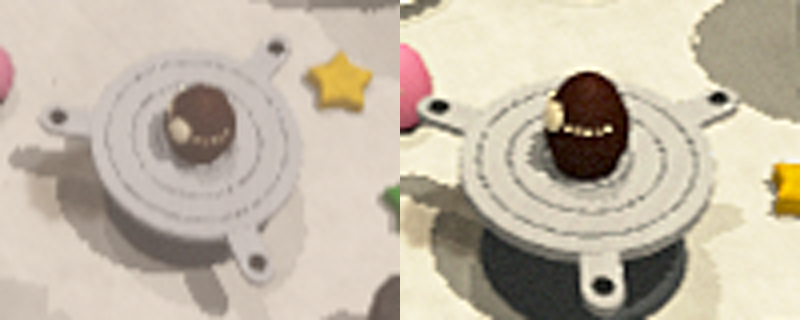

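The arm is clear and the egg is upright at the centre. The button is at scene crop (178,130) and side crop (553,117). The ear dots are at scene crop (59,117), (276,47) and (257,262), and side crop (438,106), (719,99) and (604,286).

```bash
python3 - <<'E' 2>/dev/null
from fit import *
S=cal('scene');D=cal('side')
ds=np.array([px(0,*p) for p in ((276,47),(59,117),(257,262))]);dd=np.array([px(1,*p) for p in ((719,99),(438,106),(604,286))])
b=fit_plate([(S,ds),(D,dd)]);print(b.x[:2],np.degrees(b.x[2]),b.fun.round(1))
run('pics/j2.png','pics/j1.png',px(0,178,130),px(1,553,117),(301,251),(282,236),1)
# auto whitish button centroid, upscaled crops
for f,bd,fp in (('f',None,(98,1)),('j',None,1)):
  x,y={'f':(.5165,-.3532),'j':(.5154,-.352)}[f]
  x,y=fit_egg([(D,eggmask(cv2.imread(f'pics/{f}1.png'),(282,236),15)),(S,eggmask(cv2.imread(f'pics/{f}2.png'),(302,250.5),12))]).x
  for k,c,(px0,px1) in (('1',D,None or ((287,236) if f=='f' else (273,234))),('2',S,((306.5,252) if f=='f' else (294,252)))):
    im=cv2.imread(f'pics/{f}{k}.png').astype(int); u=np.array([px0,px1])
    best=[]
    # synthesise: disc patch of button on egg at yaw a, compare to brightness
    sub=im[:,:,0]
    for a in np.arange(-40,140,1.):
        ar=np.radians(a); n=np.array([-np.cos(ar)*.85,-np.sin(ar)*.85,.53]); t=np.array([-np.sin(ar),np.cos(ar),0]);v=np.cross(n,t)
        P=np.array([x-.0235*np.cos(ar),y-.0235*np.sin(ar),.121]); th=np.arange(48)*2*np.pi/48
        poly=proj(c,P+.0085*(np.cos(th)[:,None]*t+np.sin(th)[:,None]*v))
        m=np.zeros(sub.shape,np.uint8);cv2.fillPoly(m,[np.round(poly*16).astype(np.int32)],255,cv2.LINE_AA,4)
        o=np.zeros(sub.shape,np.uint8);cv2.fillPoly(o,[np.round(cv2.convexHull(proj(c,eggpts(x,y)).astype(np.float32))*16).astype(np.int32)],1,8,4)
        sel=o>0; w=m[sel]/255.; I=sub[sel]
        best.append((np.corrcoef(w,I)[0,1],a))
    best.sort();print(f,k,best[-4:])
E
```

```text
[ 0.5157003  -0.35205567] 13.880570145722176 [ 0.  -0.2 -0.6 -0.2  0.1  0.4  0.4 -0.4 -0.1 -0.   0.   0.3]
box [294. 242. 308. 253.] [270. 223. 291. 250.]
scene only [ 0.5234 -0.3484] side only [ 0.5127 -0.3553]
egg 0.5172 -0.3512 off mm [1.8 0.8]
yaw [9.92129692] [ 0.5 -0.4  0.4 -0.6]
f 1 [(np.float64(0.4333698136051278), np.float64(99.0)), (np.float64(0.4345841431753694), np.float64(97.0)), (np.float64(0.436614645284687), np.float64(98.0)), (np.float64(0.4401330713288561), np.float64(101.0))]
f 2 [(np.float64(0.5520287172384658), np.float64(103.0)), (np.float64(0.5521326388687807), np.float64(101.0)), (np.float64(0.5524750901143476), np.float64(104.0)), (np.float64(0.5527625128297673), np.float64(102.0))]
j 1 [(np.float64(0.28938767878778654), np.float64(1.0)), (np.float64(0.2894944658329793), np.float64(3.0)), (np.float64(0.2899848680458492), np.float64(-1.0)), (np.float64(0.2941447929785252), np.float64(0.0))]
j 2 [(np.float64(0.2809173036626359), np.float64(137.0)), (np.float64(0.28165287016897095), np.float64(135.0)), (np.float64(0.2888915944822414), np.float64(138.0)), (np.float64(0.2983086353366884), np.float64(139.0))]
```

```bash
cat > fine.py <<'E'
from fit import *
def mask(im,c,ctr,rad):
    g=im.astype(int); rb=g[:,:,2]-g[:,:,0]
    m=((g[:,:,2]<115)&(rb>8))|((rb>38)&(g[:,:,2]>120))
    yy,xx=np.mgrid[:m.shape[0],:m.shape[1]]; m&=((xx-ctr[0])/rad[0])**2+((yy-ctr[1])/rad[1])**2<1
    return cv2.convexHull(np.argwhere(m)[:,::-1].astype(np.float32))
def cream(im,ctr,hull,c):
    g=im.astype(int); m=(g[:,:,2]>105)
    o=np.zeros(m.shape,np.uint8);cv2.fillConvexPoly(o,hull.astype(np.int32),1)
    return o>0
def fine(f,es=(301.5,250.5),ed=(281.5,236)):
    S=cal('scene');D=cal('side'); I={'2':cv2.imread(f'pics/{f}2.png'),'1':cv2.imread(f'pics/{f}1.png')}
    h=[(S,mask(I['2'],S,es,(12,13))),(D,mask(I['1'],D,ed,(14,17)))]
    print(f,[box(k).round() for _,k in h],'scene',fit_egg(h[:1]).x.round(4),'side',fit_egg(h[1:]).x.round(4))
    x,y=fit_egg(h).x; print(' both off mm',((np.array([x,y])-[.5155,-.352])*1000).round(1)); return x,y,S,D
E
python3 - <<'E' 2>/dev/null
from fine import *
B={'d':((217,129),(600,124)),'f':((227,129),(609,127)),'j':((178,130),(553,117))}
for f in 'dfj':
    x,y,S,D=fine(f)
    for n,i,c in (('scene',0,S),('side',1,D)):
        b=px(i,*B[f][i]); A=np.radians(np.arange(-60,140))
        e=[np.hypot(*(proj(c,[x-.0235*np.cos(a),y-.0235*np.sin(a),.121])[0]-b)) for a in A]; k=np.argmin(e); print('  ',n,'yaw',round(np.degrees(A[k])),'res',round(e[k],2))
im=cv2.imread('pics/j2.png');print((im[238:263,288:311,2].astype(int)-im[238:263,288:311,0]))
E
```

```text
d [array([290., 241., 306., 260.], dtype=float32), array([269., 221., 291., 249.], dtype=float32)] scene [ 0.5109 -0.3497] side [ 0.5126 -0.3473]
 both off mm [-3.7  3.3]
   scene yaw 95 res 0.66
   side yaw 98 res 0.34
f [array([292., 241., 308., 259.], dtype=float32), array([270., 221., 293., 249.], dtype=float32)] scene [ 0.5166 -0.3531] side [ 0.5171 -0.3519]
 both off mm [ 1.3 -0.6]
   scene yaw 96 res 0.62
   side yaw 94 res 0.38
j [array([291., 242., 308., 260.], dtype=float32), array([270., 222., 291., 250.], dtype=float32)] scene [ 0.5138 -0.3543] side [ 0.5134 -0.3525]
 both off mm [-2.  -1.5]
   scene yaw 5 res 0.7
   side yaw 12 res 0.84
[[14 16 15 16 15 16 17 17 16 16 16 15 18 16 17 17 16 16 15 16 16 16 16]
 [17 17 15 18 16 16 16 17 17 15 15 15 17 15 16 16 15 16 16 17 16 14 16]
 [17 16 15 16 14 14 16 15 15 17 17 18 19 19 17 17 17 16 15 17 15 16 16]
 [16 17 15 15 15 14 16 22 19 18 22 26 30 23 27 21 17 16 17 16 18 16 16]
 [16 15 15 15 15 21 24 29 25 27 32 29 32 32 34 35 24 20 17 16 16 16 17]
 [16 15 16 16 16 24 28 27 30 29 33 35 34 35 34 35 34 29 20 14 15 16 17]
 [14 16 18
[... 658 characters left out ...]
40 41 43 43 31 29 30 27 27 31 33 37 36 30 29 16 17]
 [16 14 16 20 24 35 38 41 41 36 37 41 37 37 33 39 36 40 35 26 21 16 16]
 [15 13 12 17 20 28 32 37 34 26 38 39 34 42 35 38 34 36 29 28 19 16 16]
 [15 13 13 13 19 24 22 24 27 24 26 27 27 34 29 30 27 26 27 25 16 16 17]
 [14 15 13 15 15 21 20 25 23 26 24 27 24 26 26 25 26 24 23 16 17 17 16]
 [15 15 15 16 14 18 22 24 23 23 25 22 27 27 24 26 25 23 20 14 15 16 17]
 [15 15 14 15 14 17 17 22 24 23 23 25 25 24 22 22 19 17 16 15 17 17 14]
 [16 15 16 15 15 16 16 16 18 20 22 22 21 25 20 18 17 15 15 17 16 16 16]
 [16 14 15 15 15 15 14 15 16 16 13 18 16 17 18 14 13 16 15 16 17 15 15]
 [15 16 15 16 16 16 16 16 16 14 14 16 16 15 15 14 15 15 16 16 17 16 16]]
```

A wrist view from above will give the yaw and centring more precisely.

```bash
python3 -m crank '0 0 -.035 0 0 0 1;0 0 -.035 0 0 0 1;0 0 -.035 0 0 0 1;0 0 -.03 0 0 0 1;0 .03 0 0 0 0 1;-.015 .03 0 0 0 0 1;-.02 .03 0 0 0 0 1;-.02 .02 0 0 0 0 1;0 0 0 0 0 0 1;0 0 0 0 0 0 1'; python3 st.py; python3 - <<'E'
from h import *
W=cal('wrist');print(W[2].round(4),W[1][:,2].round(3),proj(W,[[.5155,-.352,.08],[.5155,-.352,.14],[.49,-.352,.121]]).round(0))
im=viewer.camera('wrist')[:,:,::-1];cv2.imwrite('pics/w.png',im)
E
```

```text
clock: 16.23
eef_pos: [0.39, -0.3851, 0.2519]
tool_rot: [0.891, 0.453, -0.009, -0.002]
ft_force: [-0.9, -0.4, -0.1]
grip_width: 0.0002
t 16.23 p [ 0.39   -0.3851  0.2519] xyaw 53.89 z [-0.017 -0.005 -1.   ] F [-0.94 -0.38 -0.12] w 0.0002 j [-0.77  0.34  0.15  1.39 -0.02  1.43]
radius 0.1297 phi 194.8 xyaw-(phi-90) -50.9
[ 0.4339 -0.3281  0.3761] [-0.18  -0.228 -0.957] [[343.  70.]
 [366.  62.]
 [330.  85.]]
```

```bash
python3 - <<'E'
import cv2
im=cv2.imread('pics/w.png')[0:150,260:460];cv2.imwrite('pics/wc.png',cv2.resize(im,(800,600),interpolation=cv2.INTER_CUBIC))
E
```

```text
(no output)
```

View pics/wc.png

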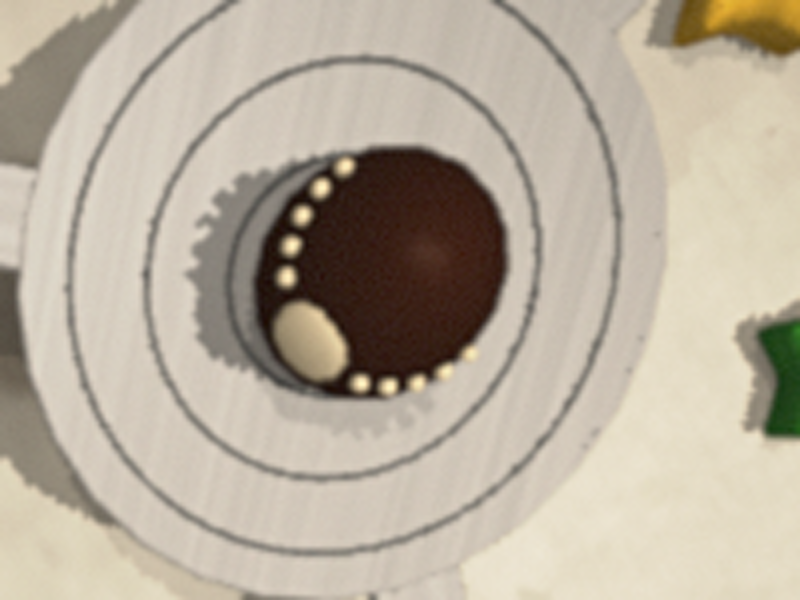

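The wrist view shows the egg upright inside the rings. The button is at crop (311,342), with five dots on each side of it. I now fit position and yaw from this picture, taking the plate centre from the visible rings.

```bash
cat > wf.py <<'E'
from h import *
import sys
def wfit(im,W,mid,but,dots=None):
    # mid: middle ring pts (px), centre from least squares with unknown radius -> calibration offset (world xy at z=.08)
    P=np.array([ray(W,p,.08)[:2] for p in mid]); 
    s=least_squares(lambda q:np.hypot(P[:,0]-q[0],P[:,1]-q[1])-q[2],[.515,-.352,.05]); c=s.x[:2]; print('ring centre',s.x.round(4),'rms mm',(1000*s.fun.std()).round(2))
    g=im.astype(int); m=(g.max(2)<75)&(g[:,:,2]-g[:,:,0]>8); m[200:]=0
    n,l,st,_=cv2.connectedComponentsWithStats(m.astype(np.uint8)); k=1+np.argmax(st[1:,4]); h=np.argwhere(l==k)[:,::-1].astype(np.float32)
    # outline incl. button hull
    h=cv2.convexHull(np.vstack([h,np.array(but[1:],np.float32)])) if len(but)>1 else cv2.convexHull(h)
    print('egg box',box(h)); e=fit_egg([(W,h)]).x; print('egg off mm',((e-c)*1000).round(1))
    b=ray(W,but[0],.121)[:2]-e; print('button r mm',(np.hypot(*b)*1000).round(1),'yaw err deg',((np.degrees(np.arctan2(-b[1],-b[0])))).round(1))
    if dots is not None:
        d=dots
        def f(q): # dots at height z symmetric: axis fit
            return None
        for z in (.115,.121,.127):
            Q=np.array([ray(W,p,z)[:2] for p in d]); a=[np.degrees(np.arctan2(-(v-e)[1],-(v-e)[0])) for v in Q]; print(' z',z,'pair mean yaw',[(round((a[i]+a[-1-i])/2,1)) for i in range(len(a)//2)],'r',[round(float(np.hypot(*(v-e)))*1000,1) for v in Q])
E
cat > w1.py <<'E'
from wf import *
W=cal('wrist'); im=cv2.imread('pics/w.png'); q=lambda L:[(260+x/4-.4,y/4-.4) for x,y in L]
wfit(im,W,q([(363,57),(540,250),(320,480),(145,280),(200,130),(500,140),(480,405),(190,415)]),q([(311,342),(274,320),(280,350),(300,373),(320,383)]),q([(321,188),(302,215),(291,245),(286,277),(360,383),(388,386),(417,382),(445,371)]))
E
python3 w1.py 2>/dev/null
```

```text
ring centre [ 0.5164 -0.3517  0.045 ] rms mm 0.57
egg box [324.  37. 385.  98.]
egg off mm [-1.3 -2. ]
button r mm 20.9 yaw err deg 4.2
 z 0.115 pair mean yaw [np.float64(3.6), np.float64(4.2), np.float64(4.5), np.float64(5.1)] r [21.6, 21.1, 20.6, 20.5, 21.6, 22.0, 22.6, 23.4]
 z 0.121 pair mean yaw [np.float64(3.5), np.float64(3.6), np.float64(3.4), np.float64(3.6)] r [22.0, 22.0, 21.8, 22.0, 22.1, 22.0, 22.1, 22.3]
 z 0.127 pair mean yaw [np.float64(3.1), np.float64(2.7), np.float64(2.2), np.float64(2.1)] r [22.5, 22.9, 23.1, 23.4, 22.7, 22.2, 21.7, 21.5]
```

The yaw error is about +3.6° and the egg is 2.4 mm off centre, within the ring. One small nudge of the same ear should square it.

```bash
python3 st.py .4245 -.3135 .12 53.3
```

```text
t 16.28 p [ 0.3897 -0.3849  0.2516] xyaw 53.9 z [-0.017 -0.005 -1.   ] F [ 0.91 -0.05  0.71] w 0.0 j [-0.77  0.34  0.15  1.39 -0.02  1.43]
tool shift [ 0.0801 -0.0126  0.1306]
tool rotvec [-0.011   0.0144  0.0103]
radius 0.1299 phi 194.7 xyaw-(phi-90) -50.8
```

```bash
python3 -m crank '.025 -.006 0 -.01 .014 .01 1;.025 -.006 .02 0 0 0 1;.025 0 .03 0 0 0 1;.005 0 .03 0 0 0 1;0 0 .02 0 0 0 1;0 0 .02 0 0 0 1;0 0 0 0 0 0 1;0 0 0 0 0 0 1'; python3 st.py .4245 -.3135 .068 53.3
```

```text
clock: 16.95
eef_pos: [0.4251, -0.3046, 0.1242]
tool_rot: [0.893, 0.451, -0.001, -0.003]
ft_force: [0.4, -0.3, -0.1]
grip_width: -0.0001
t 16.95 p [ 0.4251 -0.3046  0.1242] xyaw 53.57 z [-0.004  0.004 -1.   ] F [ 0.4  -0.31 -0.12] w -0.0001 j [-0.62  0.38 -0.14  1.06  0.    1.58]
tool shift [-0.0075  0.0051  0.0562]
tool rotvec [-0.0057 -0.0007  0.0047]
radius 0.102 phi 152.3 xyaw-(phi-90) -8.8
```

```bash
python3 -m crank '-.008 .004 0 -.005 0 0 1;0 0 .02 0 0 0 1;0 0 .018 0 0 0 1;0 0 .01 0 0 0 1;0 0 .004 0 0 0 1;0 0 0 0 0 0 1;0 0 0 0 0 0 1'; python3 st.py .4372 -.2947 .068 53.3
```

```text
clock: 17.53
eef_pos: [0.4271, -0.32, 0.0798]
tool_rot: [0.893, 0.45, 0.003, 0.007]
ft_force: [-1.8, -0.0, 0.2]
grip_width: 0.0
t 17.53 p [ 0.4271 -0.32    0.0798] xyaw 53.53 z [ 0.013 -0.01  -1.   ] F [-1.82 -0.02  0.24] w 0.0 j [-0.64  0.43 -0.19  0.93 -0.    1.56]
tool shift [ 0.0263 -0.0071  0.0117]
tool rotvec [0.0162 0.0006 0.004 ]
radius 0.0939 phi 160.0 xyaw-(phi-90) -16.5
```

```bash
python3 -m crank '0 -.006 .008 .015 0 0 1;.005 -.001 .002 0 0 0 1;.005 0 .001 0 0 0 1;.004 0 0 0 0 0 1;.003 0 0 0 0 0 1;.002 0 0 0 0 0 1;0 0 0 0 0 0 1;0 0 0 0 0 0 1'; python3 st.py .4372 -.2947 .068 53.3
```

```text
clock: 18.2
eef_pos: [0.4357, -0.2996, 0.0711]
tool_rot: [0.893, 0.451, 0.001, 0.003]
ft_force: [-0.3, -0.9, -0.7]
grip_width: 0.0002
t 18.2 p [ 0.4357 -0.2996  0.0711] xyaw 53.59 z [ 0.004 -0.004 -1.   ] F [-0.26 -0.85 -0.69] w 0.0002 j [-0.6   0.44 -0.21  0.92 -0.    1.6 ]
tool shift [ 0.0049 -0.0017  0.0031]
tool rotvec [0.0055 0.0008 0.0051]
radius 0.0954 phi 146.7 xyaw-(phi-90) -3.1
```

```bash
python3 -m crank '.002 -.001 0 0 0 0 1;.002 -.001 0 0 0 .005 1;.001 0 0 0 0 0 1;0 0 0 0 0 0 1;0 0 0 0 0 0 1'; python3 st.py; python3 -m crank '-.01 0 0 0 0 0 1;-.01 -.02 0 0 0 0 1;-.01 -.03 -.02 0 0 0 1;0 -.03 -.03 0 0 0 1;0 -.01 -.035 0 0 0 1;0 0 -.035 0 0 0 1;0 .01 -.035 0 0 0 1;0 .02 -.02 0 0 0 1;0 .03 0 0 0 0 1;-.015 .03 0 0 0 0 1;-.02 .03 0 0 0 0 1;-.01 .02 0 0 0 0 1;0 0 0 0 0 0 1;0 0 0 0 0 0 1';  python3 - <<'E'
from h import *
W=cal('wrist');c=proj(W,[[.5155,-.352,.11]])[0].round().astype(int);print(c)
im=viewer.camera('wrist')[:,:,::-1];cv2.imwrite('pics/x.png',im)
x0=max(0,min(312,c[0]-100));y0=max(0,c[1]-75);print(x0,y0);cv2.imwrite('pics/xc.png',cv2.resize(im[y0:y0+150,x0:x0+200],(800,600),interpolation=cv2.INTER_CUBIC))
E
python3 st.py
```

```text
clock: 18.62
eef_pos: [0.4373, -0.2942, 0.0714]
tool_rot: [0.894, 0.448, 0.001, 0.003]
ft_force: [-0.5, 0.1, 0.9]
grip_width: -0.0005
t 18.62 p [ 0.4373 -0.2942  0.0714] xyaw 53.25 z [ 0.004 -0.005 -1.   ] F [-0.51  0.13  0.91] w -0.0005 j [-0.59  0.43 -0.21  0.92 -0.    1.62]
radius 0.0971 phi 143.5 xyaw-(phi-90) -0.3
clock: 19.78
eef_pos: [0.4216, -0.3919, 0.2538]
tool_rot: [0.895, 0.446, -0.0, 0.004]
ft_force: [0.1, 0.6, -0.1]
grip_width: -0.0001
[311  85]
211 10
t 19.83 p [ 0.4214 -0.3916  0.2536] xyaw 53.01 z [ 0.003 -0.007 -1.   ] F [ 0.12  0.29 -0.9 ] w -0.0 j [-0.75  0.39  0.22  1.4  -0.    1.47]
radius 0.102 phi 202.9 xyaw-(phi-90) -59.9
```

View pics/xc.png

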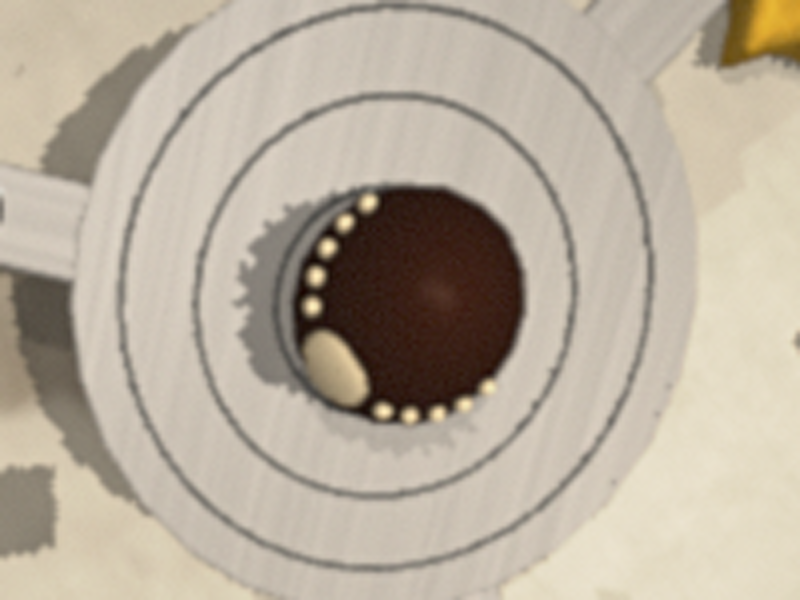

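The egg stands upright inside the smallest ring, and the button is at crop (337,369). I run the final fit and compare the bystanders in the fixed views before and after.

```bash
python3 - <<'E' 2>/dev/null
from wf import *
W=cal('wrist'); im=cv2.imread('pics/x.png'); q=lambda L:[(211+x/4-.4,10+y/4-.4) for x,y in L]
wfit(im,W,q([(390,94),(577,290),(375,497),(195,300),(245,165),(530,160),(525,415),(248,430)]),q([(337,369),(302,345),(306,365),(325,393),(350,406)]),q([(369,202),(345,224),(327,247),(316,276),(312,306),(383,411),(410,415),(438,414),(465,405),(488,387)]))
a=cv2.imread('pics/side0.png').astype(int);b=viewer.camera('side')[:,:,::-1].astype(int)
for n,(x,y,r) in dict(pink=(231,226,7),red=(274,338,14),shaker=(330,312,20),gold=(340,252,10),green=(351,287,12),saucer=(228,193,22),cup=(206,160,14)).items(): print(n,np.abs(a-b)[y-r:y+r,x-r:x+r].mean().round(1))
E
```

```text
ring centre [ 0.5174 -0.3515  0.0447] rms mm 0.7
egg box [284.  57. 341. 114.]
egg off mm [-2.1 -2.2]
button r mm 20.7 yaw err deg 1.2
 z 0.115 pair mean yaw [np.float64(-0.5), np.float64(0.4), np.float64(0.5), np.float64(0.9), np.float64(1.3)] r [22.5, 21.7, 21.7, 21.3, 21.1, 21.9, 22.2, 23.0, 23.6, 23.7]
 z 0.121 pair mean yaw [np.float64(-0.3), np.float64(0.3), np.float64(0.2), np.float64(0.3), np.float64(0.3)] r [22.2, 21.8, 22.0, 21.9, 21.9, 22.1, 22.0, 22.5, 22.8, 22.5]
 z 0.127 pair mean yaw [np.float64(-0.2), np.float64(0.2), np.float64(-0.3), np.float64(-0.5), np.float64(-0.6)] r [22.0, 22.0, 22.4, 22.5, 22.6, 22.3, 22.0, 22.1, 22.0, 21.5]
pink 3.4
red 9.2
shaker 4.1
gold 3.1
green 4.3
saucer 68.5
cup 23.8
```

Yaw is within about 1° and the egg is about 3 mm off centre, inside the 6 mm allowance. I hand in.

```bash
python3 -c "
from workcell import order,readout
print(order.job_done(), readout.get_obs()['clock'])"
```

```text
the job is handed in; nothing more can be done
the job is handed in; nothing more can be done
```

The brown egg is centred on the plate and its button faces the front edge. I handed the job in at about 20 s of the 70 s allowed. I centred the egg with three light taps of the shut fingertips, then pushed one ear to turn the plate about 96° clockwise, and finished with a small nudge of the same ear.

- **Centring:** the last wrist view shows the egg upright, about 3 mm from the plate's centre. Its foot may be up to 6 mm off and still lie inside the smallest ring.
- **Facing:** the row of dots puts the button within about 0.5° of square to the front, and the button itself about 1.2°. Coarser fits from the fixed cameras disagreed by several degrees before the last nudge, so I relied on the wrist view.
- **First tap:** the fingertip rode higher than planned and the egg probably tilted slightly under it. It settled upright about 5.7 mm short, and the later taps went lower.
- **Other items:** in the before/after side pictures the pink egg, the shaker and both stars show no change. The red egg's patch differs a little, which I put down to shadow. The saucer and cup patches differed strongly. I think the arm was in front of them, but I did not confirm that. The gold sweet, teaspoon and bean jar were not compared. I kept the arm well away from all of these.

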